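# Turn a hub cover over through the twist chute and stamp its back

## Robot

A 6-joint arm with a two-finger parallel gripper is mounted at the origin on the work surface; the furniture and walls round the work are solid. World frame = base frame: x ahead of the robot, y to its left, z up, the work surface at z = 0. Lengths are in mm, angles in rad, forces in N, time in s.
With the tool pointing down it reaches from about 300 to 750 mm from the base axis. Payload 8.5 kg.
Tool frame: the origin (TCP) lies at the very end of the fingers, on their centre line; the grasp point (between the pads) lies 19 mm behind it (r.grip_depth is the distance from the TCP to the grasp point, in mm); z points along the fingers, y is the line along which they close (so a half turn about z gives the same grasp; the last joint's range is limited). The gripper opens to 88 mm and grips with 3 to 60 N. Pads are 18 mm wide; open, the fingers measure 123 mm over their backs; the gripper's body (75 mm by 187 mm) begins 45 mm behind the grasp point.
Start: joints at [-1.424, 0.381, 1.297, -0, 1.464, -0.215], TCP at [194.67, -514.377, 238.748] pointing down, gripper open.
Joint ranges: [-3.11, 3.11], [-0.89, 2.33], [0.22, 2.48], [-1.42, 4.56], [0.17, 2.85], [-2.88, 2.88]. Speed limits (rad/s): [2.39, 2.39, 3.14, 3.14, 3.14, 3.14].

## Interface

Orientations are given as a unit quaternion [x, y, z, w].
In Python, from plant import r, camera, calibration, job gives the robot as it stands.
- The arm moves only by the tool jog_arm, never from a script. Its arguments are lists of equal length, an entry for each row: "translation": the shift along the tool's x, y, z in cm, a list of three; "rot": the turn, a rotation vector about the tool's x, y, z in rad, a list of three; "claw": the opening, from 0 (shut) to 1 (fully open). A call has 1 to 20 rows; each row shifts and turns the commanded pose from where the row before left it, along the tool's axes as they then stand; what a row does not reach is not made up. A row lasts 1/8 s, in which the tool goes at most 62.5 mm and 10.7 degrees, less where a joint would pass 70% of its speed; a pose out of reach is approached as far as the arm can. A call is refused whole if a number of a shift passes 6.25 or a number of a turn 0.188, either way. A call with a gripper value outside its range is refused whole. The fingers move at their own pace and stop on an object; the grip force is fixed at half the most. Time passes only in rows, so rows that do not move let the fingers close. It gives the time, the measured TCP pose, the force, the opening and the grip force at its end, in the units of the state.
- r.state(): the state, without advancing time (a new reading comes with each control period).
- camera(name): name is "scene" or "top" or "wrist"; returns (picture, depth): 400x640x3 uint8, blue, green, red; 400x640 float32, mm along the optical axis (not along the pixel's ray), 0 where there is no reading.
- calibration(name): a dict with "intrinsics" (3x3 intrinsics, pixels), "rvec" (rotation vector, rad) and "tvec" (3), from world to camera coordinates, as OpenCV has them. Camera axes: x right, y down, z forward; pixel columns grow to the right and rows downward; lengths in mm; the calibration is good to about 2 mm. A picture is of the moment at which its call begins: read the wrist's pose just before it. calibration takes no time and is no camera call; for the wrist camera it gives the pose at the moment of the call.
- job.close_job(): hands the job in; it is judged then, once.
The state is a dict: "time": time; "joint_positions": joint angles; "dq": joint speeds; "effort": joint torques, N m; "tcp_pos": TCP position; "orientation": TCP orientation; "force": force on the tool from outside, world axes, zero at the start; "torque": the same for the moment, N m; "gripper_width": finger opening in mm; "gripper_force": force on a finger pad.
Only numpy, scipy, OpenCV 4.12 (cv2) and the standard library are available. Lean on these libraries where they do the work, as an engineer would, in place of code of your own. Each camera call takes 0.05 s, during which the arm holds its last target. There are 200 camera calls.

## Task

Lay the round cover, hub up, on the sloping loading rails at the high end of the twist chute - set it down gently before letting go, don't drop it - and let it slide through the twisted slot by itself so that it comes to rest hub down on the run-out at the foot. Then press the self-inking stamp fully down, squarely in the middle of the cover's plain back, without forcing it, and stand the stamp back on the counter clear of the chute. Leave the oil filter and the flat part box where they are.

Things in the scene. Friction and masses are not known exactly. Their poses are not given: they have to be found in the camera images.
- cover: Round aluminium cover, 0.12 to 0.2 kg: flange 64 mm across, 6 mm thick; in the middle of one face a hub, 24 mm across, 20 mm high, to grip it by; the other face, its back, is plain and flat. Starts flat on the counter, hub up. Origin: middle of the back; z axis from the back toward the hub (up at first, down once turned over).
- cover_hub (a point): Middle of the hub's free end, 26 mm from the back face along the cover's z axis.
- chute: Fixed turn-over chute, base 318 x 124 mm, 0.28 m high: polished, slippery steel bars in hoops on posts, a slot that falls at 45 degrees and twists half round. A cover laid hub up on its high end (+x, nearest the robot) slides off when let go and lies hub down at the foot in under 1 s. Origin: middle of the base's underside; x level from foot to high end, y across, z up.
- deck (a point): Where the middle of the cover's back lies on the loading rails; chute frame x 128, y 0, z 222 mm. They slope 45 degrees, down toward -x; upward normal (-0.707, 0, 0.707), the way the hub must point. Edge bars level with the flange leave it 9 mm play each side. Open above; 36 mm downhill the hub-side bars begin, 54 mm downhill a hoop stands 50 mm above the flange.
- twist (a point): Middle of the twisted slot, on its axis; chute frame x 32, y 0, z 131 mm. The cage of bars and hoops fills 50 mm all round the 45 degree axis; its posts reach 55 mm to each side (y).
- rest (a point): On the level run-out, chute frame x -117, y 0, z 40 mm: middle of the flange's underside when the cover lies at the stop; its back then looks up 6 mm above this. It may stop up to 25 mm short (+x), 5 mm to a side. Cheeks 74 mm apart stand 11 mm above the back, stop bars 10 mm. The cage overhangs from 58 mm off (+x), 30 to 70 mm above the back, and rises at 45 degrees.
- stamp: The black self-inking desk stamp, 0.11 kg, 35 (x) x 50 (y) x 78 mm high, standing upright on the counter: a foot frame 30 x 46 mm, 32 mm high, and a spring-loaded head 34 (x) x 50 (y) mm between heights 41 and 78 mm. Grip the head across its x sides. Origin: middle of the foot's underside; z up.
- stamp_press (a joint): How far the stamp's head is pressed down on its foot: 0 (up) to 0.008 m (fully down). A spring of 1000 N/m returns it, friction 1.5 N: about 10 N presses it fully down; there it meets a hard stop. Let go, it may stay up to 2 mm down.
- bearing_box: Flat cardboard part box 63 x 62 x 22 mm, a bystander. Origin: middle of its underside.
- oil_filter: Standing oil filter can 68 mm across, 72 mm high, a bystander. Origin: middle of its underside.
Things that resemble listed ones, but are neither listed nor needed, are in the scene too. Leave any blue or orange look-alike of the stamp alone.

How it is judged:
By the outcome, as a careful person would: the job done as asked, in the order asked, and still so for the second after the job is handed in, with the robot touching nothing.
It also fails if it takes over 61 s, if anything falls off the work surface, if the arm or the gripper's body presses on something with over 40 N, if the wrist force passes 120 N, or if a joint passes its speed limit or range.

## Working session

There is one attempt and no reset: what is moved stays moved. The work goes in short steps, Python scripts to look and compute and a tool call to move; the robot and the scene stay as the last step left them, time stands still between calls to the robot, and variables do not carry over. Pictures are saved under pics/ and viewed, at most 11 in all, crops included, and the job is handed in when it is done.

Besides the shell and the picture viewer there is one more tool, called after "Call:" by a JSON object that holds its "api" and its "payload". jog_arm: Moves the arm, as the interface text tells. Its arguments: {"type":"object","properties":{"translation":{"type":"array"},"rot":{"type":"array"},"claw":{"type":"array"}},"required":["translation","rot","claw"]}

```bash
mkdir -p pics; ls
cat > h.py <<'E'
import numpy as np, cv2
from plant import r, camera, calibration, job
from scipy.spatial.transform import Rotation as R
def snap(name,tag):
    c=calibration(name); p,d=camera(name)
    cv2.imwrite(f'pics/{tag}.png',p); np.savez(f'pics/{tag}.npz',p=p,d=d,K=c['intrinsics'],rv=c['rvec'],tv=c['tvec'])
def load(tag): return np.load(f'pics/{tag}.npz')
def cloud(f):
    d=f['d'].astype(float); K=f['K'].reshape(3,3); v,u=np.indices(d.shape)
    c=np.stack([(u-K[0,2])/K[0,0]*d,(v-K[1,2])/K[1,1]*d,d],-1)
    Rm=R.from_rotvec(f['rv'].ravel()).as_matrix()
    w=(c-f['tv'].ravel())@Rm
    w[d==0]=np.nan
    return w
E
python3 - <<'E'
from h import *
for n in('scene','top'): snap(n,n+'0')
print(r.state())
a=cv2.imread('pics/scene0.png');b=cv2.imread('pics/top0.png')
E
```

```text
pics
{'time': 0.1, 'joint_positions': array([-1.42429271e+00,  3.81094603e-01,  1.29815476e+00, -2.32753596e-05,
        1.46357902e+00, -2.15324568e-01]), 'dq': array([ 0.00082604, -0.00121904, -0.00362989, -0.00138067, -0.00031052,
       -0.00157684]), 'effort': array([ 3.30824179e-03, -4.38652432e+01, -2.24913347e+01,  7.14532239e-02,
        3.42099834e-02, -6.28119892e-05]), 'tcp_pos': array([ 194.63393883, -514.14345961,  238.22796598]), 'orientation': array([ 9.83679219e-01,  1.79930020e-01,  9.69348413e-06, -6.17893889e-04]), 'force': array([-0.62316901, -0.65888779, -0.30577263]), 'torque': array([0.02867385, 0.02077804, 0.01832573]), 'gripper_force': 0.0, 'gripper_width': 88.35294990514859}
```

View pics/top0.png

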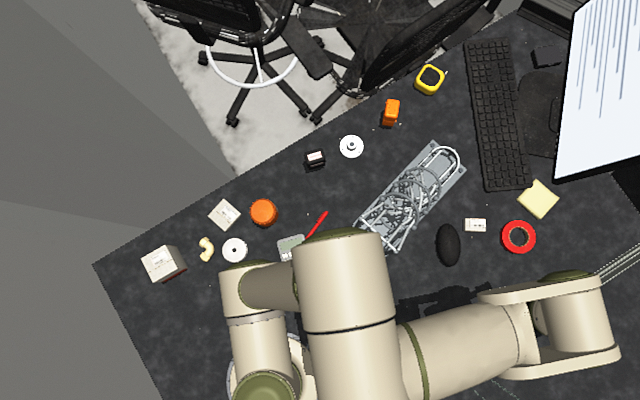

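View pics/scene0.png

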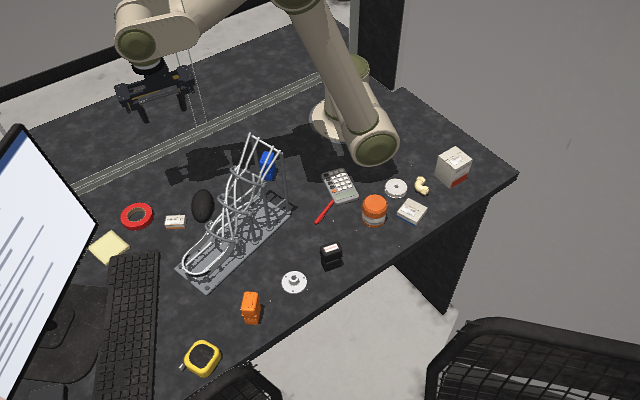

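Cover candidates: white disc with hub at top (351,146) and white disc at (235,250). Stamp candidates: black (315,158), orange (391,112) and blue, which stands behind the chute at scene (268,165). By the description I choose disc (351,146) and black (315,158), and I'll check both in a crop.

Run:
```python
from h import *
f=load('top0');w=cloud(f);g=load('scene0');ws=cloud(g)
for u,v in [(351,146),(345,150),(235,250),(315,158),(391,112),(263,212),(224,213),(435,143),(465,172),(361,222),(394,253)]:print('top',u,v,np.round(w[v,u],0))
for u,v in [(294,282),(395,188),(331,250),(252,305),(268,163),(374,205),(411,207),(176,267),(207,291),(292,210),(250,134),(281,152)]:print('scene',u,v,np.round(ws[v,u],0))
A=cv2.resize(f['p'][70:265,290:490],None,fx=3,fy=3,interpolation=cv2.INTER_CUBIC)[:, :600]
B=cv2.resize(g['p'][120:330,170:360],None,fx=2.8,fy=2.8,interpolation=cv2.INTER_CUBIC)
cv2.imwrite('pics/c1.png',B)
A=cv2.resize(f['p'][70:265,290:490],None,fx=3,fy=3,interpolation=cv2.INTER_CUBIC);cv2.imwrite('pics/c2.png',A)
```

```text
top 351 146 [ 592. -212.   27.]
top 345 150 [ 587. -197.    6.]
top 235 250 [327. 103.  -3.]
top 315 158 [ 550. -117.   79.]
top 391 112 [ 664. -315.   81.]
top 263 212 [417.  17.  73.]
top 224 213 [424. 127.  21.]
top 435 143 [ 597. -439.   11.]
top 465 172 [ 518. -518.   -4.]
top 361 222 [ 390. -232.   10.]
top 394 253 [ 307. -316.   -2.]
scene 294 282 [ 616. -216.   26.]
scene 395 188 [338.  95.  16.]
scene 331 250 [ 568. -119.   79.]
scene 252 305 [ 693. -315.   77.]
scene 268 163 [ 250. -261.   75.]
scene 374 205 [438.  12.  74.]
scene 411 207 [417. 123.  23.]
scene 176 267 [ 527. -515.   10.]
scene 207 291 [ 606. -433.   10.]
scene 292 210 [ 369. -205.   -0.]
scene 250 134 [ 315. -291.  252.]
scene 281 152 [ 384. -218.  248.]
```

View pics/c1.png

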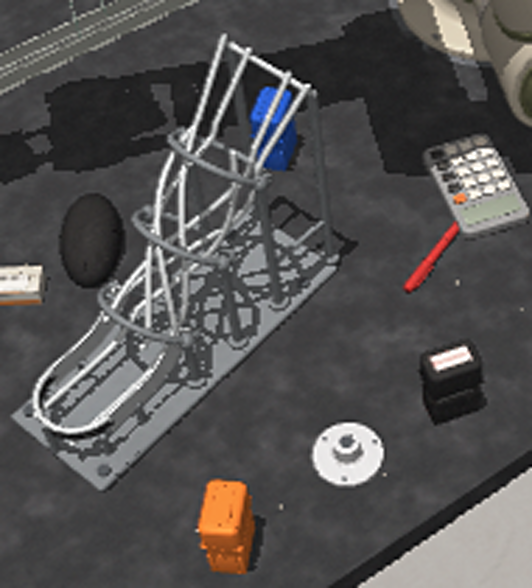

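View pics/c2.png

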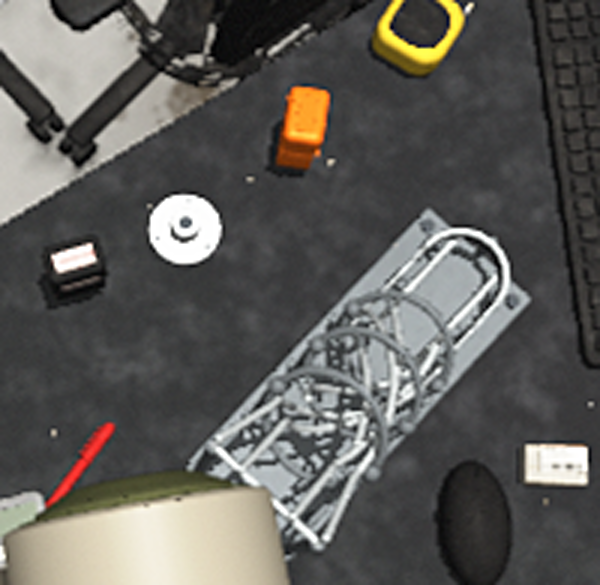

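The crops confirm it. The flanged disc with the central hub, at c2 (185,228), is the cover. The black stamp with a label on top, at c2 (75,265), is the right one. The chute foot is at upper right, with corners at c2 (430,208) and (530,297). The blue stamp stands behind the high end.

Run:
```python
from h import *
from scipy.optimize import least_squares
print([a for a in dir(r) if a[0]!='_'])
f=load('top0');w=cloud(f);g=load('scene0');ws=cloud(g)
obs=[(f,-159,-62,433.3,139.3),(f,-159,62,466.7,169),(g,-159,62,175.4,267.5),(g,-159,-62,207.0,294.5),(g,159,-62,292.5,214)]
def proj(F,P): return cv2.projectPoints(np.array(P,float).reshape(-1,1,3),F['rv'],F['tv'],F['K'].reshape(3,3),None)[0].reshape(-1,2)
def res(p,h=5,s=1):
    o=[]
    c,sn=np.cos(p[2]),np.sin(p[2])
    for F,x,y,u,v in obs:
        y=y*s
        o+=list(proj(F,[p[0]+c*x-sn*y,p[1]+sn*x+c*y,h])[0]-[u,v])
    return np.array(o)
for s in(1,-1):
    q=least_squares(res,[455,-365,2.35],kwargs=dict(s=s)); print(s,q.x,np.round(q.fun,1))
# base plate top height
for nm,W in(('t',w),('s',ws)):
    def seg(x,y,rad,zl,zh,l):
        m=(np.hypot(W[...,0]-x,W[...,1]-y)<rad)&(W[...,2]>zl)&(W[...,2]<zh)
        P=W[m]; 
        if len(P)<4: print(nm,l,len(P)); return
        rc=cv2.minAreaRect(P[:,:2].astype(np.float32)); print(nm,l,len(P),'med',np.round(np.median(P,0)),'rect',np.round(rc[0]),np.round(rc[1]),round(rc[2],1))
    seg(595,-210,60,4,11,'flange');seg(595,-210,60,22,35,'hub');seg(560,-118,50,70,90,'stamp');seg(430,15,60,65,80,'filter');seg(420,125,60,17,27,'box')
    seg(255,-260,50,68,85,'blue')
    m=(np.abs(W[...,2]-5)<12); print(nm,[np.round(np.nanmedian(W[v-1:v+2,u-1:u+2].reshape(-1,3),0)) for u,v in ([(452,160)] if nm=='t' else [(190,270)])])
```

```text
['PlanningError', 'grip_depth', 'state']
1 [ 456.16860971 -363.18956442    2.34451388] [-1.2 -0.9  0.1  0.5 -0.8 -0.5  0.1 -0.5 -0.4  0.6]
-1 [ 519.51619635 -327.30997887    1.82610389] [ 25.4  39.  -23.  -33.8  18.5  30.8 -22.6 -36.    6.6   8.5]
t flange 396 med [ 597. -212.    6.] rect [ 596. -210.] [111. 109.] 54.7
t hub 66 med [ 598. -213.   26.] rect [ 598. -213.] [22. 23.] 87.2
t stamp 254 med [ 555. -115.   79.] rect [ 556. -114.] [35. 49.] 15.6
t filter 496 med [422.  20.  72.] rect [422.  21.] [64. 64.] 88.3
t box 535 med [421. 128.  23.] rect [420. 128.] [63. 63.] 47.2
t blue 0
t [array([ 549., -482.,    8.])]
s flange 289 med [ 606. -216.    6.] rect [ 597. -217.] [99. 91.] 52.6
s hub 65 med [ 602. -217.   26.] rect [ 603. -217.] [23. 23.] 58.4
s stamp 243 med [ 563. -119.   77.] rect [ 561. -119.] [34. 49.] 14.5
s filter 334 med [430.  17.  70.] rect [426.  18.] [62. 61.] 67.1
s box 415 med [426. 124.  22.] rect [417. 116.] [86. 68.] 48.1
s blue 117 med [ 232. -265.   77.] rect [ 228. -264.] [34. 46.] 70.7
s [array([ 539., -479.,    9.])]
```

Call:
{"api": "jog_arm", "payload": {"translation": [[0,0,-1.5],[0,0,-1.5],[0,0,-1.5],[0,0,-1.5],[0,0,-1.5],[0,0,-1.5],[0,0,-1.5],[0.6,-4.5,0],[0.6,-4.5,0],[0.6,-4.5,0],[0.6,-4.5,0],[0.6,-4.5,0],[0.6,-4.5,0],[0.6,-4.5,0],[0.6,-4.5,2.5],[0.6,-4.5,2.5],[0.6,-4.5,2.5],[0,0,2.5],[0,0,2.5],[0,0,0]], "rot": [[0,0,0.167],[0,0,0.167],[0,0,0.167],[0,0,0.167],[0,0,0.167],[0,0,0.167],[0,0,0.167],[0,0,0],[0,0,0],[0,0,0],[0,0,0],[0,0,0],[0,0,0],[0,0,0],[0,0,0],[0,0,0],[0,0,0],[0,0,0],[0,0,0],[0,0,0]], "claw": [0.6,0.6,0.6,0.6,0.6,0.6,0.6,0.6,0.6,0.6,0.6,0.6,0.6,0.6,0.6,0.6,0.6,0.6,0.6,0.6]}}

```text
time: 2.6
tcp_pos: [560.6, -246.0, 216.8]
orientation: [0.92, -0.393, -0.002, -0.0]
force: [0.7, 0.2, -0.4]
gripper_width: 52.4
gripper_force: 0.0
```

```bash
cat >> h.py <<'E'
def seg(W,x,y,rad,zl,zh,l):
    P=W[(np.hypot(W[...,0]-x,W[...,1]-y)<rad)&(W[...,2]>zl)&(W[...,2]<zh)]
    if len(P)<4: return print(l,len(P))
    rc=cv2.minAreaRect(P[:,:2].astype(np.float32)); print(l,len(P),'med',np.round(np.median(P,0),1),'rect',np.round(rc[0],1),np.round(rc[1],1),round(rc[2],1))
E
python3 - <<'E'
from h import *
snap('wrist','w1');snap('top','t1')
W=cloud(load('w1'))
seg(W,598,-214,38,3,11,'flange');seg(W,598,-214,40,22,32,'hub');seg(W,558,-117,50,70,90,'stamp')
a=cv2.imread('pics/w1.png');b=cv2.imread('pics/t1.png')[90:290,290:490]
cv2.imwrite('pics/m1.png',np.hstack([cv2.resize(a,(448,280)),cv2.resize(b,(280,280))]))
E
```

```text
flange 2178 med [ 601.8 -219.9    4.7] rect [ 600.9 -216.6] [62.  62.4] 42.7
hub 422 med [ 600.7 -216.9   24.7] rect [ 600.8 -216.9] [23.  23.2] 16.2
stamp 0
```

View pics/m1.png

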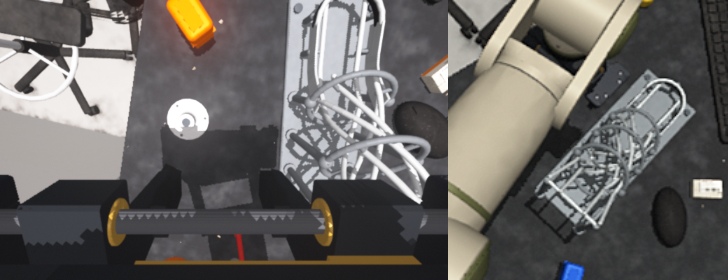

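The wrist view shows the cover's hub at m1 (187,120), the chute to its right and no lookalike close by. The hub is at (600.8, -216.9).

Call:
{"api": "jog_arm", "payload": {"translation": [[0.23,-1.64,0],[0.23,-1.64,3],[0.22,-1.64,3.5],[0,0,3.5],[0,0,3.5],[0,0,3.5],[0,0,2.0],[0,0,1.2],[0,0,0.5],[0,0,0],[0,0,0],[0,0,0],[0,0,0],[0,0,0],[0,0,0]], "rot": [[0,0,0],[0,0,0],[0,0,0],[0,0,0],[0,0,0],[0,0,0],[0,0,0],[0,0,0],[0,0,0],[0,0,0],[0,0,0],[0,0,0],[0,0,0],[0,0,0],[0,0,0]], "claw": [0.6,0.6,0.6,0.6,0.6,0.6,0.6,0.6,0.6,0.6,0.1,0.1,0.1,0.1,0.1]}}

```text
time: 4.58
tcp_pos: [601.5, -217.5, 12.0]
orientation: [0.92, -0.393, 0.0, 0.0]
force: [-1.2, 0.0, 2.6]
gripper_width: 23.0
gripper_force: 30.0
```

Run:
```python
from h import *
c,s=np.cos(2.3445),np.sin(2.3445)
for n in('t1','w1','scene0'):
    W=cloud(load(n)); x=W[...,0]-456;y=W[...,1]+363
    X=c*x+s*y;Y=-s*x+c*y;Z=W[...,2]
    for lo,hi in((4,14),):
        m=(abs(X)<190)&(abs(Y)<85)&(Z>lo)&(Z<hi)
        P=np.c_[X[m],Y[m],Z[m]]; print(n,m.sum(),'z',np.round(np.percentile(P[:,2],[10,50,90]),1),'X',np.round(np.percentile(P[:,0],[.5,99.5])),'Y',np.round(np.percentile(P[:,1],[.5,99.5])))
    # rails of the run-out (above base)
    m=(X<-70)&(X>-175)&(abs(Y)<60)&(Z>45)&(Z<70); P=np.c_[X[m],Y[m],Z[m]]
    if len(P): print('  cheeks',len(P),np.round(np.percentile(P[:,1],[1,99])),'Xmin',np.round(np.percentile(P[:,0],1)),'z',np.round(np.median(P[:,2])), 'Ymed +/-',np.round(np.median(P[(P[:,1]>0)&(P[:,0]>-125),1]),1),np.round(np.median(P[(P[:,1]<0)&(P[:,0]>-125),1]),1))
    # high end
    m=(X>80)&(X<200)&(abs(Y)<70)&(Z>150)&(Z<290); P=np.c_[X[m],Y[m],Z[m]]
    if len(P): print('  high',len(P),np.round(np.percentile(P,[2,98],axis=0)))
```

```text
t1 3164 z [ 5.3  8.6 11.7] X [-177.  183.] Y [-79.  81.]
  cheeks 178 [-41.  39.] Xmin -157.0 z 56.0 Ymed +/- 37.0 -39.1
  high 776 [[ 82. -50. 155.]
 [165.  52. 256.]]
w1 18953 z [5.5 6.6 7.8] X [-157.  114.] Y [-60.  60.]
  cheeks 1785 [-40.  40.] Xmin -144.0 z 54.0 Ymed +/- 38.1 -38.8
scene0 2961 z [ 5.2  7.8 10.7] X [-165.  153.] Y [-68.  62.]
  cheeks 286 [-43.  40.] Xmin -164.0 z 53.0 Ymed +/- 37.7 -39.3
  high 748 [[ 81. -52. 154.]
 [158.  52. 253.]]
```

Run:
```python
from h import *
s=r.state();c=calibration('wrist');Rc=R.from_rotvec(np.ravel(c['rvec'])).as_matrix()
p=-Rc.T@np.ravel(c['tvec']);T=R.from_quat(s['orientation']).as_matrix()
print('cam in tool',T.T@(p-s['tcp_pos']),'fwd',T.T@Rc[2]); print(s['joint_positions'])
```

```text
cam in tool [ 6.97021432e+01  8.70794493e-02 -1.44507967e+02] fwd [-0.2675773  -0.00100261  0.96353588]
[-5.31687049e-01  7.58603585e-01  1.30938994e+00  7.64692728e-06
  1.07323889e+00  1.84636916e+00]
```

Call:
{"api": "jog_arm", "payload": {"translation": [[0,0,-1],[0,0,-3],[0,0,-4],[0,0,-4],[0,0,-4],[0,0,-4],[0,0,-4],[0,0,-4],[-0.5,1.8,-4],[-1,3.4,-1.5],[-1,3.4,0],[-1,3.4,0],[-1,3.4,0],[-1,3.4,0],[-0.4,1.8,0],[0,0,0],[0,0,0],[0,0,0],[0,0,0],[0,0,0]], "rot": [[0,0,0],[0,0,0],[0,0,0],[0,0,0],[0,0,0],[0,0,0],[0,0,0],[0,0,0],[0,0,0],[0,0,0],[0,0,0],[0,0,0],[0,0,0],[0,0,0],[0,-0.137,0],[0,-0.157,0],[0,-0.157,0],[0,-0.157,0],[0,-0.157,0],[0,-0.02,0]], "claw": [0.1,0.1,0.1,0.1,0.1,0.1,0.1,0.1,0.1,0.1,0.1,0.1,0.1,0.1,0.1,0.1,0.1,0.1,0.1,0.1]}}

```text
time: 7.08
tcp_pos: [412.3, -317.9, 345.0]
orientation: [0.849, -0.363, -0.353, -0.151]
force: [0.5, 0.4, -1.4]
gripper_width: 23.0
gripper_force: 30.0
```

```bash
cat >> h.py <<'E'
O=np.array([456,-363,0.]);C=R.from_euler('z',2.3445).as_matrix()
def ch(p): return O+C@np.array(p,float)
def togo(pos,z,y):
    s=r.state();T=R.from_quat(s['orientation']).as_matrix()
    z=np.array(z,float);z/=np.linalg.norm(z);y=np.array(y,float);y/=np.linalg.norm(y);x=np.cross(y,z)
    G=np.c_[x,y,z]
    print('now',np.round(s['tcp_pos'],1),'w',round(s['gripper_width'],1),'j',np.round(s['joint_positions'],2),'F',np.round(s['force'],1))
    print('shift cm (now axes)',np.round(T.T@(pos-s['tcp_pos'])/10,2),'(goal axes)',np.round(G.T@(pos-s['tcp_pos'])/10,2),'rot',np.round(R.from_matrix(T.T@G).as_rotvec(),3))
E
python3 - <<'E'
from h import *
n=C@np.array([-1,0,1])/2**.5
snap('wrist','w2');snap('scene','s2')
togo(ch([128,0,222])+92*n,-n,-C[:,1])
for t in('w2','s2','top0'):
    W=cloud(load(t));X=(W-O)@C
    # bars near deck: coordinates along normal / downhill
    nn=np.array([-1,0,1])/2**.5;dd=np.array([-1,0,-1])/2**.5
    Q=X-np.array([128,0,222]);a=Q@nn;b=Q@dd
    m=(abs(Q[...,1])<60)&(abs(a)<25)&(abs(b)<45)
    if m.sum()>5:
        h,e=np.histogram(Q[...,1][m],np.arange(-60,61,5));print(t,m.sum(),[(int(x),int(k),np.round(np.median(a[m&(Q[...,1]>=x)&(Q[...,1]<x+5)]),1)) for x,k in zip(e,h) if k],'b',b[m].min())
a=cv2.imread('pics/w2.png');b=cv2.imread('pics/s2.png')[60:300,150:390]
cv2.imwrite('pics/m2.png',np.hstack([cv2.resize(a,(448,280)),cv2.resize(b,(340,280))]))
E
```

```text
now [ 411.9 -317.3  346.7] w 22.6 j [-0.86  0.64  0.74 -0.07  2.54  1.47] F [ 0.  -0.2 -0.9]
shift cm (now axes) [4.24 0.04 4.19] (goal axes) [-4.25 -0.04  4.18] rot [-0.004  0.011  3.135]
w2 3950 [(-50, 166, np.float64(7.4)), (-45, 488, np.float64(6.7)), (-40, 328, np.float64(7.2)), (-35, 63, np.float64(-4.3)), (-30, 42, np.float64(-4.6)), (-25, 560, np.float64(1.5)), (-20, 187, np.float64(0.2)), (-15, 36, np.float64(-4.4)), (-10, 36, np.float64(-4.3)), (-5, 42, np.float64(-4.7)), (0, 35, np.float64(-4.6)), (5, 42, np.float64(-4.7)), (10, 42, np.float64(-4.7)), (15, 40, np.float64(-4.8)), (20, 281, np.float64(0.7)), (25, 478, np.float64(1.6)), (30, 42, np.float64(-4.4)), (35, 100, np.float64(5.5)), (40, 350, np.float64(7.5)), (45, 456, np.float64(7.0)), (50, 136, np.float64(7.6))] b -42.00621290421663
s2 465 [(-55, 19, np.float64(-13.5)), (-50, 54, np.float64(5.8)), (-45, 35, np.float64(7.9)), (-40, 21, np.float64(7.8)), (-35, 4, np.float64(-3.0)), (-30, 18, np.float64(2.7)), (-25, 69, np.float64(1.8)), (-20, 5, np.float64(-0.1)), (-15, 5, np.float64(-3.9)), (-10, 3, np.float64(-3.7
[... 229 characters left out ...]
.float64(7.8)), (40, 36, np.float64(7.1)), (45, 62, np.float64(6.1)), (50, 14, np.float64(-9.9))] b -42.07245027199148
top0 431 [(-55, 6, np.float64(-7.6)), (-50, 32, np.float64(3.6)), (-45, 50, np.float64(5.9)), (-40, 22, np.float64(4.3)), (-35, 8, np.float64(-6.8)), (-30, 15, np.float64(-0.6)), (-25, 56, np.float64(1.0)), (-20, 10, np.float64(-5.0)), (-15, 6, np.float64(-5.7)), (-10, 6, np.float64(-5.6)), (5, 2, np.float64(-4.2)), (10, 5, np.float64(-6.0)), (15, 8, np.float64(-6.0)), (20, 40, np.float64(-0.1)), (25, 37, np.float64(0.2)), (30, 6, np.float64(-6.1)), (35, 18, np.float64(5.2)), (40, 37, np.float64(6.5)), (45, 45, np.float64(6.4)), (50, 22, np.float64(1.4))] b -44.9152007741044
```

View pics/m2.png

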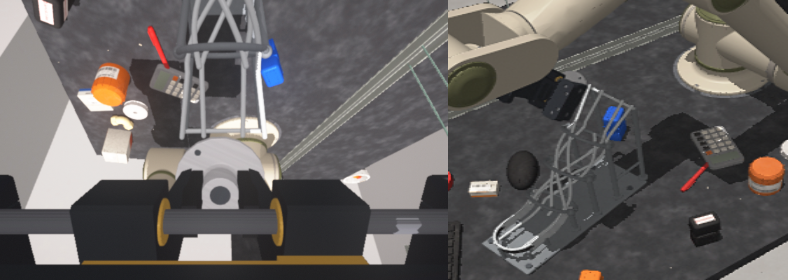

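The wrist view shows the cover held square by its hub at m2 (220,185). The loading rails sit symmetrically above it at (185–265, 135), so the chute pose holds.

Call:
{"api": "jog_arm", "payload": {"translation": [[2.1,0.02,0],[2.1,0.02,1],[0,0,2.5],[0,0,2.5],[0,0,2],[0,0,1.5],[0,0,1],[0,0,0.5],[0,0,0],[0,0,0]], "rot": [[0,-0.011,0],[0,0,0],[0,0,0],[0,0,0],[0,0,0],[0,0,0],[0,0,0],[0,0,0],[0,0,0],[0,0,0]], "claw": [0.1,0.1,0.1,0.1,0.1,0.1,0.1,0.1,0.1,0.1]}}

```text
time: 8.43
tcp_pos: [377.9, -282.4, 240.1]
orientation: [0.848, -0.362, -0.356, -0.152]
force: [0.5, -0.7, -1.2]
gripper_width: 22.8
gripper_force: 30.0
```

Run:
```python
from h import *
n=C@np.array([-1,0,1])/2**.5
togo(ch([128,0,222])+12*n,-n,C[:,1])
```

```text
now [ 377.9 -282.4  240.1] w 22.8 j [-0.87  0.61  1.12 -0.06  2.21  1.49] F [ 0.5 -0.7 -1.2]
shift cm (now axes) [0.18 0.05 1.19] (goal axes) [0.17 0.05 1.19] rot [-0.007  0.01  -0.007]
```

Call:
{"api": "jog_arm", "payload": {"translation": [[0.18,0.05,0.3],[0,0,0.3],[0,0,0.2],[0,0,0.1],[0,0,0.1],[0,0,0],[0,0,0]], "rot": [[-0.007,0.01,-0.007],[0,0,0],[0,0,0],[0,0,0],[0,0,0],[0,0,0],[0,0,0]], "claw": [0.1,0.1,0.1,0.1,0.1,0.1,0.1]}}

```text
time: 9.3
tcp_pos: [373.5, -278.5, 232.0]
orientation: [0.852, -0.359, -0.352, -0.148]
force: [4.3, -2.6, 4.5]
gripper_width: 23.1
gripper_force: 30.0
```

Call:
{"api": "jog_arm", "payload": {"translation": [[0,0,0.05],[0,0,0],[0,0,0]], "rot": [[0,0,0],[0,0,0],[0,0,0]], "claw": [0.1,0.1,0.1]}}

```text
time: 9.68
tcp_pos: [373.5, -278.5, 231.9]
orientation: [0.852, -0.359, -0.352, -0.148]
force: [5.8, -5.3, 6.9]
gripper_width: 23.1
gripper_force: 30.0
```

Run:
```python
from h import *
n=C@np.array([-1,0,1])/2**.5
togo(ch([128,0,222])+12*n,-n,C[:,1])
print(r.state()['torque'])
snap('scene','s3');snap('wrist','w3')
W=cloud(load('w3'));Q=(W-O)@C-np.array([128,0,222]);nn=np.array([-1,0,1])/2**.5;dd=np.array([-1,0,-1])/2**.5
a=Q@nn;b=Q@dd;y=Q[...,1]
for lo,hi in((-30,-15),(-15,0),(0,15),(15,30)):
    m=(np.hypot(b,y)<31)&(abs(a-7)<8)&(b>lo)&(b<hi); print('b',lo,m.sum(),np.round(np.median(a[m]),1) if m.any() else '')
m=(np.hypot(b,y)<60)&(abs(y)<36)&(abs(a-7)<5); print(np.percentile(y[m],[1,99]),b[m].min())
a=cv2.imread('pics/w3.png')[180:400,160:480];b=cv2.imread('pics/s3.png')[110:230,200:360]
cv2.imwrite('pics/m3.png',np.hstack([cv2.resize(a,(400,275)),cv2.resize(b,(366,275))]))
```

```text
now [ 373.5 -278.5  231.9] w 23.1 j [-0.87  0.6   1.15 -0.06  2.17  1.49] F [ 5.8 -5.3  6.9]
shift cm (now axes) [ 0.  -0.   0.2] (goal axes) [ 0.  -0.   0.2] rot [-0.    -0.002 -0.   ]
[-0.22537363 -0.38543712 -0.0261948 ]
b -30 104 7.8
b -15 0 
b 0 1840 8.1
b 15 2539 7.9
[-35.6248498   29.45110067] -22.383704486871515
```

View pics/m3.png

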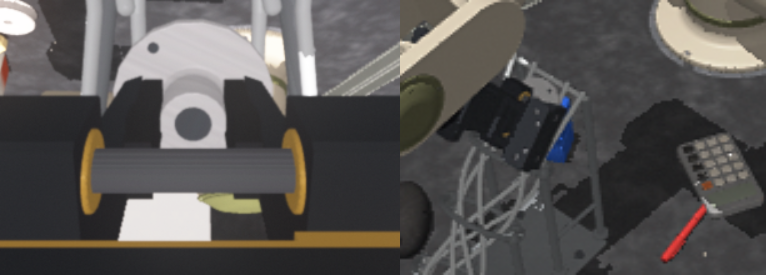

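The cover lies flush on the rails between the edge bars. The hub is centred at m3 (192,125) and the contact force is along the rail normal. I'm letting go.

Call:
{"api": "jog_arm", "payload": {"translation": [[0,0,0],[0,0,0],[0,0,0],[0,0,0],[0,0,0],[0,0,0],[0,0,0],[0,0,0],[0,0,-2],[0,0,-4],[0,0,-4],[0,0,-4],[0,0,-2]], "rot": [[0,0,0],[0,0,0],[0,0,0],[0,0,0],[0,0,0],[0,0,0],[0,0,0],[0,0,0],[0,0,0],[0,0,0],[0,0,0],[0,0,0],[0,0,0]], "claw": [0.6,0.6,0.6,0.6,0.6,0.6,0.6,0.6,0.6,0.6,0.6,0.6,0.6]}}

```text
time: 11.4
tcp_pos: [452.6, -359.6, 345.2]
orientation: [0.852, -0.359, -0.352, -0.148]
force: [-0.1, -0.6, -0.4]
gripper_width: 52.9
gripper_force: 0.0
```

Run:
```python
from h import *
snap('scene','s4');snap('top','t4')
for t in('s4','t4'):
    W=cloud(load(t));X=(W-O)@C
    m=(abs(X[...,1])<40)&(X[...,0]<-40)&(X[...,0]>-160)&(abs(X[...,2]-46)<6)
    print(t,m.sum(),np.round(np.percentile(X[m],[2,50,98],axis=0)) if m.any() else '')
W=cloud(load('t4'));seg(W,557,-116,45,70,90,'stamp');W=cloud(load('s4'));seg(W,557,-116,45,70,90,'stamp')
togo(np.array([557,-117,200]),[0,0,-1],[np.cos(.26),np.sin(.26),0])
a=cv2.imread('pics/s4.png')[130:320,160:380]
b=cv2.imread('pics/t4.png')[90:290,290:490]
cv2.imwrite('pics/m4.png',np.hstack([cv2.resize(a,(440,380)),cv2.resize(b,(340,380))]))
```

```text
s4 652 [[-154.  -39.   41.]
 [-117.    0.   46.]
 [ -48.   39.   51.]]
t4 0 
stamp 0
stamp 241 med [ 563.2 -119.2   76.9] rect [ 561.8 -118.4] [34.6 49.5] 17.4
now [ 452.6 -359.7  344.4] w 52.8 j [-0.86  0.78  0.47 -0.09  2.67  1.45] F [-0.   0.  -0.9]
shift cm (now axes) [  3.06 -24.43  17.34] (goal axes) [20.77 16.33 14.44] rot [-1.014  0.266 -2.453]
```

View pics/m4.png

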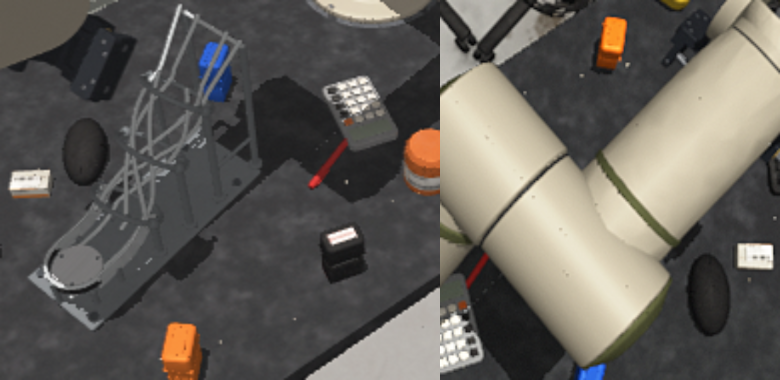

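The cover lies plain back up in the run-out, at m4 (75,265). Next is the black stamp.

Call:
{"api": "jog_arm", "payload": {"translation": [[0,0,0],[0,0,0],[0,0,0],[0,0,0],[0,0,0],[-1.65,-4.07,0],[-1.65,-4.07,0],[-1.65,-4.07,1],[-1.65,-4.07,1],[-1.65,-4.07,2],[-1.65,-4.07,2],[0,0,2],[0,0,2],[0,0,2],[0,0,0],[0,0,0]], "rot": [[0,0.157,0],[0,0.157,0],[0,0.157,0],[0,0.157,0],[0,0.157,0],[0,0,0],[0,0,0],[0,0,0],[0,0,0],[0,0,0],[0,0,0],[0,0,0.163],[0,0,0.163],[0,0,0.163],[0,0,0],[0,0,0]], "claw": [0.6,0.6,0.6,0.6,0.6,0.7,0.7,0.7,0.7,0.7,0.7,0.7,0.7,0.7,0.7,0.7]}}

```text
time: 13.5
tcp_pos: [557.3, -117.4, 225.1]
orientation: [0.801, -0.599, -0.0, -0.0]
force: [0.2, -0.1, 0.1]
gripper_width: 61.6
gripper_force: 0.0
```

Run:
```python
from h import *
snap('wrist','w5')
W=cloud(load('w5'))
seg(W,558,-117,45,68,90,'stamp')
a=np.deg2rad(-164)
togo(np.array([558,-117,45]),[0,0,-1],[np.cos(a),np.sin(a),0])
```

```text
stamp 1957 med [ 559.4 -119.5   76.5] rect [ 558.9 -118.2] [33.9 49.4] 15.7
now [ 557.5 -117.5  225.3] w 61.7 j [-0.42  0.42  1.27  0.    1.45  2.44] F [0.6 0.5 0. ]
shift cm (now axes) [-0.03 -0.04 18.03] (goal axes) [-0.03 -0.06 18.03] rot [-0.001  0.     0.008]
```

Call:
{"api": "jog_arm", "payload": {"translation": [[0.1,-0.12,2],[0,0,4],[0,0,4],[0,0,4],[0,0,2.5],[0,0,1],[0,0,0.4],[0,0,0],[0,0,0],[0,0,0],[0,0,0],[0,0,0],[0,0,0]], "rot": [[0,0,0.01],[0,0,0],[0,0,0],[0,0,0],[0,0,0],[0,0,0],[0,0,0],[0,0,0],[0,0,0],[0,0,0],[0,0,0],[0,0,0],[0,0,0]], "claw": [0.7,0.7,0.7,0.7,0.7,0.7,0.7,0.7,0.2,0.2,0.2,0.2,0.2]}}

```text
time: 15.18
tcp_pos: [558.9, -118.0, 45.6]
orientation: [0.797, -0.604, -0.0, -0.0]
force: [-0.4, 0.4, 2.3]
gripper_width: 33.8
gripper_force: 30.0
```

Call:
{"api": "jog_arm", "payload": {"translation": [[0,0,-1],[0,0,-3.5],[0,0,-4.5],[0,0,-4.5],[0,0,-4],[1.5,1.2,0],[3.1,2.5,0],[3.1,2.5,0],[3.1,2.5,0],[3.1,2.5,0],[3.1,2.5,0],[3.1,2.5,0],[1.9,1.3,0],[0,0,0],[0,0,0]], "rot": [[0,0,0],[0,0,-0.125],[0,0,-0.125],[0,0,-0.125],[0,0,-0.125],[0,0,0],[0,0,0],[0,0,0],[0,0,0],[0,0,0],[0,0,0],[0,0,0],[0,0,0],[0,0,0],[0,0,0]], "claw": [0.2,0.2,0.2,0.2,0.2,0.2,0.2,0.2,0.2,0.2,0.2,0.2,0.2,0.2,0.2]}}

```text
time: 17.05
tcp_pos: [587.5, -397.1, 219.4]
orientation: [0.922, -0.388, -0.001, -0.001]
force: [-0.3, 0.8, -0.4]
gripper_width: 34.0
gripper_force: 30.0
```

Run:
```python
from h import *
snap('wrist','w6');snap('scene','s6')
for t in('w6','s6'):
    W=cloud(load(t));X=(W-O)@C
    m=(abs(X[...,1])<34)&(X[...,0]<-60)&(X[...,0]>-151)&(abs(X[...,2]-45)<4)
    P=X[m]; print(t,m.sum(),np.round(np.percentile(P,[1,50,99],axis=0),1))
    im=np.zeros(m.shape,np.uint8);im[m]=255
    k,l,st,ce=cv2.connectedComponentsWithStats(im);i=1+np.argmax(st[1:,4]);P=X[l==i]
    cc,rr=cv2.minEnclosingCircle(P[:,:2].astype(np.float32));print('  circ',np.round(cc,1),round(rr,1),'mean',np.round(P.mean(0),1),'px',ce[i])
    if t=='w6': cv2.imwrite('pics/w6b.png',load(t)['p'])
togo(ch([-117,0,46+46+60]),[0,0,-1],C[:,1])
```

```text
w6 3251 [[-150.1  -31.3   42.7]
 [-123.1   -0.8   44.6]
 [ -92.8   29.6   46.2]]
  circ [-122.2   -0.7] 32.0 mean [-122.4   -0.8   44.6] px [385.73672636 178.4483192 ]
s6 377 [[-150.1  -31.5   41.2]
 [-124.    -1.4   45.2]
 [ -91.8   31.8   48.9]]
  circ [-114.2    3.3] 39.9 mean [-123.5    0.2   45.2] px [197.81818182 262.33608815]
now [ 587.7 -396.7  220.3] w 33.8 j [-0.76  0.69  0.8   0.    1.65  1.61] F [ 0.   0.3 -2. ]
shift cm (now axes) [0.08 7.07 6.82] (goal axes) [0.08 7.07 6.83] rot [-0.     0.001  0.001]
```

View pics/w6b.png

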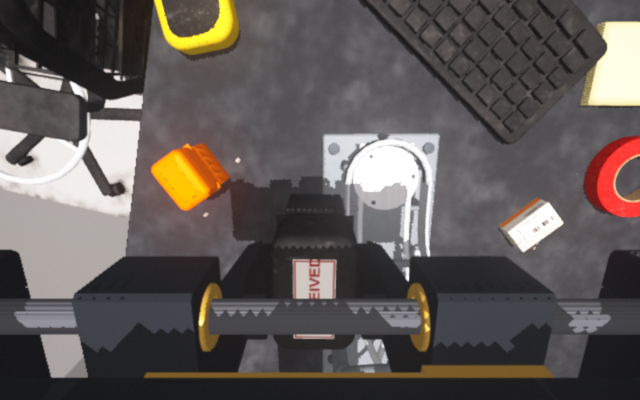

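The wrist view shows the cover's back up at w6b (385,175), with the stamp held upright at (315,290). My mask cut off the far edge, so I'm refitting the circle.

Run:
```python
from h import *
W=cloud(load('w6'));X=(W-O)@C
m=(abs(X[...,1])<36)&(X[...,0]<-60)&(X[...,0]>-170)&(abs(X[...,2]-44.6)<2.5)
im=np.uint8(m)*255;im=cv2.morphologyEx(im,cv2.MORPH_OPEN,np.ones((5,5)))
k,l,st,ce=cv2.connectedComponentsWithStats(im);i=1+np.argmax(st[1:,4]);P=X[l==i]
print(cv2.minEnclosingCircle(P[:,:2].astype(np.float32)),P.mean(0),np.percentile(P,[.5,99.5],axis=0),st[i])
c=cv2.findContours(np.uint8(l==i),cv2.RETR_EXTERNAL,cv2.CHAIN_APPROX_NONE)[0][0];e=cv2.fitEllipse(c);print(e)
u,v=e[0];c0=X[int(round(v)),int(round(u))];print(c0)
q=P.mean(0);togo(O+C@np.array([c0[0],c0[1],46+46+30]),[0,0,-1],C[:,1])
```

```text
((-122.57545471191406, -0.9077104330062866), 31.798341751098633) [-123.10849488   -0.88118114   44.57393712] [[-152.86814522  -31.57298884   42.84695516]
 [ -92.5489753    29.2745301    46.40300208]] [ 353  146   66   64 3217]
((385.7120361328125, 177.70346069335938), (60.5308723449707, 65.96797943115234), 53.65904235839844)
[-122.95472826   -0.51133178   44.13659748]
now [ 587.7 -396.7  220.3] w 33.8 j [-0.76  0.69  0.8   0.    1.65  1.61] F [ 0.   0.3 -2. ]
shift cm (now axes) [0.68 7.02 9.82] (goal axes) [0.68 7.01 9.83] rot [-0.     0.001  0.001]
```

Run:
```python
from h import *
for t in('w6','w1'):
    W=cloud(load(t));X=(W-O)@C
    m=(abs(X[...,1])<66)&(X[...,0]<-90)&(X[...,0]>-180)&(X[...,2]>3)&(X[...,2]<12)
    P=X[m]
    for y0 in(-55,-45,45,55):
        q=P[abs(P[:,1]-y0)<5,0]; print(t,y0,len(q),np.round(np.sort(q)[:3],1) if len(q) else '',end=' ')
    q=P[(P[:,0]<-130)];print('Y range',np.round(np.percentile(q[:,1],[.5,99.5]),1),'z',np.median(P[:,2]))
```

```text
w6 -55 582 [-162.4 -162.4 -162.3] w6 -45 557 [-162.4 -162.3 -162.3] w6 45 310 [-162.3 -162.3 -162.3] w6 55 353 [-162.3 -162.3 -162.3] Y range [-61.   61.5] z 6.57218338355441
w1 -55 836 [-158.4 -158.4 -158.2] w1 -45 779 [-158.4 -158.2 -157.9] w1 45 286 [-152.9 -152.6 -151.8] w1 55 108 [-141.9 -141.7 -141.5] Y range [-61.1  52.1] z 6.519254309640538
```

Call:
{"api": "jog_arm", "payload": {"translation": [[0.16,2.3,0],[0.16,2.4,0],[0.16,2.3,0],[0,0,3],[0,0,3.5],[0,0,3],[0,0,1.5],[0,0,0.5],[0,0,0],[0,0,0]], "rot": [[0,0,0],[0,0,0],[0,0,0],[0,0,0],[0,0,0],[0,0,0],[0,0,0],[0,0,0],[0,0,0],[0,0,0]], "claw": [0.2,0.2,0.2,0.2,0.2,0.2,0.2,0.2,0.2,0.2]}}

```text
time: 18.4
tcp_pos: [541.3, -450.4, 106.5]
orientation: [0.922, -0.388, 0.0, 0.0]
force: [1.6, 0.4, -1.3]
gripper_width: 33.7
gripper_force: 30.0
```

Run:
```python
from h import *
togo(ch([-121,-0.7,91.6]),[0,0,-1],C[:,1])
snap('wrist','w7');snap('scene','s7')
a=cv2.imread('pics/w7.png')[60:400,160:560];b=cv2.imread('pics/s7.png')[160:330,130:330]
cv2.imwrite('pics/m7.png',np.hstack([a,cv2.resize(b,(400,340))]))
```

```text
now [ 541.3 -450.4  106.5] w 33.7 j [-0.86  0.75  1.   -0.    1.39  1.51] F [ 1.6  0.4 -1.3]
shift cm (now axes) [-0.11 -0.08  1.49] (goal axes) [-0.11 -0.08  1.49] rot [ 0.    -0.001  0.001]
```

View pics/m7.png

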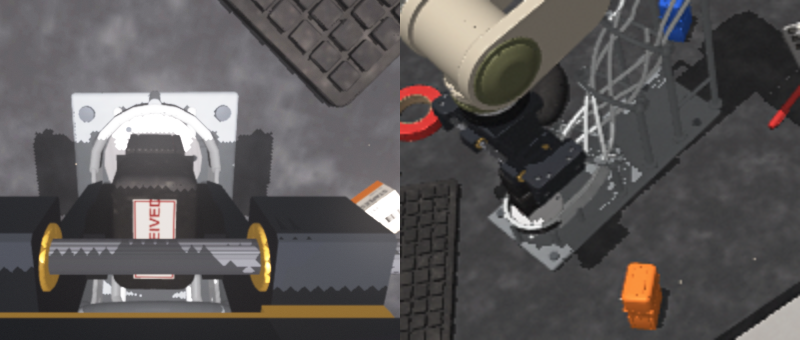

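The stamp hangs centred across the run-out, at m7 (155,230) over the disc at (153,150). I'm checking the fore-aft position against this nearer depth.

Run:
```python
from h import *
W=cloud(load('w7'));X=(W-O)@C
P=X[(abs(X[...,1])<66)&(X[...,0]<-90)&(X[...,0]>-180)&(X[...,2]>3)&(X[...,2]<12)]
for y0 in(-50,50): q=P[abs(P[:,1]-y0)<8,0]; print(y0,np.round(np.sort(q)[:3],1))
m=(abs(X[...,1])<34)&(X[...,0]<-120)&(X[...,0]>-165)&(abs(X[...,2]-45)<3.5)
P=X[m];print(len(P),np.round(np.median(P[:,2]),1))
# circle of known radius fitted to far edge
e=[]
for y0 in range(-26,27,4):
    q=P[abs(P[:,1]-y0)<2]
    if len(q): e.append((y0,np.percentile(q[:,0],2)))
e=np.array(e);print(np.round(e,1).tolist());print('centre X by slices (y0=-0.7)',np.round(e[:,1]+np.sqrt(32**2-(e[:,0]+.7)**2),1))
# stamp head/label front extents
m=(abs(X[...,1])<28)&(X[...,0]<-95)&(X[...,2]>60)&(X[...,2]<110);P=X[m];print('stamp Y',np.round(np.percentile(P[:,1],[1,99]),1),'X min',np.round(np.percentile(P[:,0],1),1))
```

```text
-50 [-162.6 -162.5 -162.5]
50 [-163.2 -163.2 -163.1]
2284 44.5
[[-26.0, -151.0], [-22.0, -154.5], [-18.0, -156.3], [-14.0, -158.6], [-10.0, -159.6], [-6.0, -160.3], [-2.0, -164.3], [2.0, -164.3], [6.0, -160.7], [10.0, -160.0], [14.0, -158.9], [18.0, -157.0], [22.0, -154.9], [26.0, -152.4]]
centre X by slices (y0=-0.7) [-131.4 -130.7 -129.4 -129.5 -129.  -128.7 -132.3 -132.5 -129.5 -129.9
 -130.5 -131.1 -132.3 -134.7]
stamp Y [-25.5  25.5] X min -147.4
```

Call:
{"api": "jog_arm", "payload": {"translation": [[0,-0.07,0.4],[0,0,0.4],[0,0,0.3],[0,0,0.1],[0,0,0.1],[0,0,0.1],[0,0,0]], "rot": [[0,0,0],[0,0,0],[0,0,0],[0,0,0],[0,0,0],[0,0,0],[0,0,0]], "claw": [0.2,0.2,0.2,0.2,0.2,0.2,0.2]}}

```text
time: 19.38
tcp_pos: [541.5, -449.6, 91.4]
orientation: [0.922, -0.388, -0.0, -0.0]
force: [-0.8, -0.5, 0.1]
gripper_width: 33.7
gripper_force: 30.0
```

Call:
{"api": "jog_arm", "payload": {"translation": [[0,0,0.1],[0,0,0.1],[0,0,0.1],[0,0,0],[0,0,0]], "rot": [[0,0,0],[0,0,0],[0,0,0],[0,0,0],[0,0,0]], "claw": [0.2,0.2,0.2,0.2,0.2]}}

```text
time: 20.0
tcp_pos: [541.5, -449.7, 88.4]
orientation: [0.922, -0.388, -0.0, -0.0]
force: [-0.9, -0.5, 4.5]
gripper_width: 34.0
gripper_force: 30.0
```

Call:
{"api": "jog_arm", "payload": {"translation": [[0,0,0.1],[0,0,0.1],[0,0,0.1],[0,0,0.1],[0,0,0],[0,0,0]], "rot": [[0,0,0],[0,0,0],[0,0,0],[0,0,0],[0,0,0],[0,0,0]], "claw": [0.2,0.2,0.2,0.2,0.2,0.2]}}

```text
time: 20.75
tcp_pos: [541.6, -449.7, 84.8]
orientation: [0.922, -0.388, 0.0, 0.0]
force: [-1.1, 0.3, 6.6]
gripper_width: 33.3
gripper_force: 30.0
```

Call:
{"api": "jog_arm", "payload": {"translation": [[0,0,0.05],[0,0,0.05],[0,0,0.05],[0,0,0],[0,0,0]], "rot": [[0,0,0],[0,0,0],[0,0,0],[0,0,0],[0,0,0]], "claw": [0.2,0.2,0.2,0.2,0.2]}}

```text
time: 21.38
tcp_pos: [541.6, -449.8, 83.6]
orientation: [0.922, -0.388, 0.0, 0.0]
force: [-1.1, 0.1, 8.1]
gripper_width: 33.9
gripper_force: 30.0
```

Call:
{"api": "jog_arm", "payload": {"translation": [[0,0,0.05],[0,0,0.05],[0,0,0],[0,0,0]], "rot": [[0,0,0],[0,0,0],[0,0,0],[0,0,0]], "claw": [0.2,0.2,0.2,0.2]}}

```text
time: 21.88
tcp_pos: [541.8, -449.9, 83.5]
orientation: [0.922, -0.388, 0.001, 0.0]
force: [-3.2, 1.5, 12.4]
gripper_width: 34.1
gripper_force: 30.0
```

Call:
{"api": "jog_arm", "payload": {"translation": [[0,0,0.05],[0,0,0],[0,0,0]], "rot": [[0,0,0],[0,0,0],[0,0,0]], "claw": [0.2,0.2,0.2]}}

```text
time: 22.25
tcp_pos: [541.8, -450.0, 83.4]
orientation: [0.922, -0.388, 0.001, 0.0]
force: [-3.4, 2.0, 15.8]
gripper_width: 33.6
gripper_force: 30.0
```

The hard stop is reached: 15.8 N with no further travel. I'm lifting off and carrying the stamp back to its old place.

Call:
{"api": "jog_arm", "payload": {"translation": [[0,0,-0.5],[0,0,-0.5],[0,0,-1],[0,0,-3],[0,0,-4],[0,0,-4],[-1,-1,-2],[-3,-3.2,0],[-3,-3.2,0],[-3,-3.2,0],[-3,-3.2,0],[-3,-3.2,0],[-3,-3.2,0],[-2.5,-3.2,1],[-1,-1,3],[0,0,4],[0,0,4],[0,0,0],[0,0,0]], "rot": [[0,0,0],[0,0,0],[0,0,0],[0,0,0],[0,0,0],[0,0,0],[0,0,0],[0,0,0],[0,0,0],[0,0,0],[0,0,0],[0,0,0],[0,0,0],[0,0,0],[0,0,0],[0,0,0],[0,0,0],[0,0,0],[0,0,0]], "claw": [0.2,0.2,0.2,0.2,0.2,0.2,0.2,0.2,0.2,0.2,0.2,0.2,0.2,0.2,0.2,0.2,0.2,0.2,0.2]}}

```text
time: 24.62
tcp_pos: [558.9, -118.0, 112.7]
orientation: [0.922, -0.388, 0.0, -0.0]
force: [0.6, 0.2, -0.5]
gripper_width: 34.0
gripper_force: 30.0
```

Run:
```python
from h import *
snap('scene','s8')
W=cloud(load('s8'));X=(W-O)@C
for t in('s4','s6','s8'):
    X=(cloud(load(t))-O)@C
    m=(abs(X[...,1])<33)&(X[...,0]<-60)&(X[...,0]>-150)&(abs(X[...,2]-46)<4);print(t,m.sum(),np.round(np.median(X[m],0),1))
togo(np.array([559,-118,47]),[0,0,-1],C[:,1])
```

```text
s4 397 [-122.8   -0.2   45.6]
s6 361 [-123.6   -0.8   45.4]
s8 395 [-122.6   -1.3   45.6]
now [ 559.1 -118.1  113.1] w 33.9 j [-0.42  0.53  1.43  0.    1.18  1.95] F [-0.2 -0.9 -1.3]
shift cm (now axes) [-0.03  0.01  6.61] (goal axes) [-0.02 -0.    6.61] rot [-0.001 -0.001  0.001]
```

The cover is still in place. Lowering the stamp.

Call:
{"api": "jog_arm", "payload": {"translation": [[0,0,3],[0,0,2],[0,0,0.8],[0,0,0.4],[0,0,0.3],[0,0,0.1],[0,0,0.1],[0,0,0],[0,0,0]], "rot": [[0,0,0],[0,0,0],[0,0,0],[0,0,0],[0,0,0],[0,0,0],[0,0,0],[0,0,0],[0,0,0]], "claw": [0.2,0.2,0.2,0.2,0.2,0.2,0.2,0.2,0.2]}}

```text
time: 25.8
tcp_pos: [558.7, -118.1, 44.8]
orientation: [0.922, -0.388, -0.0, -0.0]
force: [-0.5, -0.7, 2.6]
gripper_width: 33.9
gripper_force: 30.0
```

Call:
{"api": "jog_arm", "payload": {"translation": [[0,0,0],[0,0,0],[0,0,0],[0,0,0],[0,0,0],[0,0,-1],[0,0,-3],[0,0,-4],[0,0,-4],[0,0,-4],[0,0,-2],[0,0,0],[0,0,0],[0,0,0]], "rot": [[0,0,0],[0,0,0],[0,0,0],[0,0,0],[0,0,0],[0,0,0],[0,0,0],[0,0,0],[0,0,0],[0,0,0],[0,0,0],[0,0,0],[0,0,0],[0,0,0]], "claw": [0.7,0.7,0.7,0.7,0.7,0.7,0.7,0.7,0.7,0.7,0.7,0.7,0.7,0.7]}}

```text
time: 27.55
tcp_pos: [558.3, -118.0, 223.4]
orientation: [0.922, -0.388, -0.001, -0.0]
force: [0.9, -0.1, -0.2]
gripper_width: 61.9
gripper_force: 0.0
```

Run:
```python
from h import *
snap('wrist','w9');snap('scene','s9')
seg(cloud(load('w9')),559,-118,45,60,95,'stamp');W=cloud(load('s9'))
seg(W,426,18,60,65,80,'filter');seg(W,420,125,45,17,27,'box')
X=(W-O)@C;m=(abs(X[...,1])<33)&(X[...,0]<-60)&(X[...,0]>-150)&(abs(X[...,2]-46)<4);print(m.sum(),np.round(np.median(X[m],0),1))
print(r.state()['time'])
cv2.imwrite('pics/m9.png',np.hstack([cv2.resize(cv2.imread('pics/w9.png'),(360,225)),cv2.resize(cv2.imread('pics/s9.png')[130:330,150:470],(360,225))]))
```

```text
stamp 2014 med [ 559.9 -119.9   75.6] rect [ 558.4 -118.6] [33.8 49.7] 43.5
filter 235 med [435.5  23.7  70.6] rect [434.3  24.5] [42.9 64.4] 51.8
box 413 med [425.9 123.6  21.3] rect [424.1 124.4] [62.9 66.6] 47.9
384 [-1.219e+02 -1.000e-01  4.550e+01]
27.65
```

View pics/m9.png

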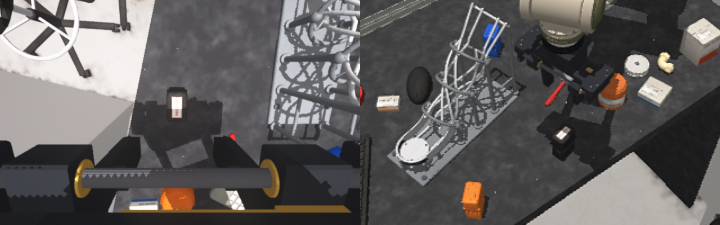

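The stamp stands upright at m9 (178,105), clear of the chute. The cover lies back up at (412,150), and the filter and box haven't moved.

```bash
python3 -c "
from plant import job
print(job.close_job())"
```

```text
the job is handed in; nothing more can be done
None
```

The job is handed in at about 28 s: the cover slid through and lies hub down at the foot, the stamp was pressed to its hard stop (about 16 N) within a few millimetres of the middle of the back, and it stands back on the counter; the filter and box were not touched.

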